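# Pin down the shirt pattern

## Robot

A 6-joint arm with a two-finger parallel gripper is mounted at the origin on the work surface. World frame = base frame: x ahead of the robot, y to its left, z up, the work surface at z = 0. Lengths are in m, angles in rad, forces in N, time in s.
With the tool pointing down it reaches from about 0.375 to 0.9 m from the base axis. Payload 3.1 kg.
Tool frame: the origin (TCP) lies midway between the tips of the shut fingers; the grasp point (between the pads) lies 19 mm behind it; x points along the fingers, y is the direction in which the jaws open and shut, and the axes are right-handed (so a half turn about x gives the same grasp; the last joint's range is limited). The gripper opens to 87 mm and grips with 3 to 60 N. Pads are 19 mm wide; open, the fingers measure 117 mm over their backs; the gripper's body (75 mm by 190 mm) begins 51 mm behind the grasp point.
Start: joints at [0.974, 0.527, 1.433, -0, 1.181, -0.178], TCP at [0.254, 0.571, 0.223] pointing down, gripper open.
Joint ranges: [-3.08, 3.08], [-0.75, 2.2], [0.22, 2.44], [-1.43, 4.57], [0, 2.65], [-2.85, 2.85]. Speed limits (rad/s): [2.79, 2.79, 3.14, 3.14, 3.14, 3.14].

## Interface

Orientations are given as a unit quaternion [x, y, z, w].
In Python, from rig import get_obs, imaging, robot gives the robot as it stands.
- The arm moves only by the shell command python3 -m inch 'ROWS' [FORCE]. ROWS is JSON, a list of rows, each a list of 3 entries, a list of its own where there are three numbers: the finger opening in mm, from 0 to 87, then the shift along the tool's x, y, z in mm, then the turn, a rotation vector about the tool's x, y, z in degrees. In form: [[grip, [dx, dy, dz], [wx, wy, wz]], ...]. A call has 1 to 12 rows; each row shifts and turns the pose as measured when the row begins, along the tool's axes as they then stand; what a row does not reach is not made up. A row lasts 1/8 s, in which the tool goes at most 62.5 mm and 10.7 degrees, less where a joint would pass 70% of its speed; a pose out of reach is approached as far as the arm can. A call with a gripper value outside its range is refused whole. The fingers move at their own pace and stop on an object; FORCE is the grip in N (left out, the last holds). Time passes only in rows, so rows that do not move let the fingers close. It gives the time, the measured TCP pose, the force and the opening at its end, in the units of the state.
- get_obs(): the state, without advancing time (a new reading comes with each control period).
- imaging.camera(name): name is "scene" or "top" or "wrist"; returns the picture (384x512x3 uint8, red, green, blue); there is no depth.
- imaging.camera_params(name): a dict with "camera_matrix" (3x3 intrinsics, pixels), "k1" (the pictures are not rectified: a ray, as slopes to the right and down, at radius r is drawn at 1 + k1 r^2 times it, then the intrinsics apply), "xyz" and "rotation" of the camera in the world. Camera axes: x right, y down, z forward; pixel columns grow to the right and rows downward; lengths in m; the calibration is good to about 2 mm. A picture is of the moment at which its call begins: read the wrist's pose just before it. camera_params takes no time and is no camera call; for the wrist camera it gives the pose at the moment of the call.
- robot.hand_in(): hands the job in, once; it reports no verdict.
Trained networks look in the newest picture that a camera, given by its name, has taken for a name from the list of things; names that differ only in an ending like _2 or _b are one class to them, and where a whole thing is asked for, a point or a joint stands for the part that bears it (a point fixed in the world has none). Each returns a list of dicts, best first, with "confidence" (0 to 1); they miss things now and then, are a little off and sometimes report something else, mostly with a low value. They report only what shows in the picture. A call takes as long as a camera call.
- imaging.cut_out(camera, target): "pixels" (384x512 bool, what is visible of it) and "box" ([centre column, centre row, width, height] in pixels, round what is visible of it).
- imaging.tip_of(camera, target): "pixel" ([column, row] in pixels: a listed point, or the origin of a listed thing).
The state is a dict: "time": time; "q": joint angles; "joint_velocities": joint speeds; "joint_torque": joint torques, N m; "position": TCP position; "tool_rot": TCP orientation; "ft_force": force on the tool from outside, world axes, zero at the start; "moment": the same for the moment, N m; "grip_width": finger opening in m.
Only numpy, scipy, OpenCV 4.12 (cv2) and the standard library are available. Lean on these libraries where they do the work, as an engineer would, in place of code of your own. Each camera call takes 0.05 s, during which the arm holds its last target. There are 200 camera calls.

## Task

Fix the blue shirt pattern to the cork cutting board: with the fingertips, gently push the red pin home, then the yellow one, then the white one, until each head rests on its brass eyelet. Leave the black pin standing as it is; do not pull any pin up, and do not shift the pattern weight, thread spool, tin or chalk.

Things in the scene. Friction and masses are not known exactly. Their poses are not given: they have to be found in the camera images.
- pin_red_top (a point): centre of the flat top of the red pin (to be pushed home); z up. Head: round, red, 22 mm across, 12 mm thick, its rubber cap gives about 1 mm per 3 N (7 mm at most) and springs back. It stands 8 to 10 mm above a brass eyelet in the pattern; home, it rests on it, its top 32 mm above the table. Any pin may stand at any of four places on the pattern, at least 75 mm apart.
- pin_yellow_top (a point): centre of the flat top of the yellow pin (to be pushed home); z up. Head: round, yellow, 22 mm across, 12 mm thick, its rubber cap gives about 1 mm per 3 N (7 mm at most) and springs back. It stands 8 to 10 mm above a brass eyelet in the pattern; home, it rests on it, its top 32 mm above the table. Any pin may stand at any of four places on the pattern, at least 75 mm apart.
- pin_white_top (a point): centre of the flat top of the white pin (to be pushed home); z up. Head: round, white, 22 mm across, 12 mm thick, its rubber cap gives about 1 mm per 3 N (7 mm at most) and springs back. It stands 8 to 10 mm above a brass eyelet in the pattern; home, it rests on it, its top 32 mm above the table. Any pin may stand at any of four places on the pattern, at least 75 mm apart.
- pin_black_top (a point): centre of the flat top of the black pin (to be left standing); z up. Head: round, black, 22 mm across, 12 mm thick, its rubber cap gives about 1 mm per 3 N (7 mm at most) and springs back. It stands 8 to 10 mm above a brass eyelet in the pattern; home, it rests on it, its top 32 mm above the table. Any pin may stand at any of four places on the pattern, at least 75 mm apart.
- pin_red (a joint): how far the red pin has been pushed in, in m, straight down: 0 to 0.002 at the start, 0.010 when its head rests on the eyelet (hard stop). It moves against a steady drag of about 3.5 N, a little more if pushed fast, and stays where it is left; it can be drawn up by 6 mm (negative values).
- pin_yellow (a joint): how far the yellow pin has been pushed in, in m, straight down: 0 to 0.002 at the start, 0.010 when its head rests on the eyelet (hard stop). It moves against a steady drag of about 3.5 N, a little more if pushed fast, and stays where it is left; it can be drawn up by 6 mm (negative values).
- pin_white (a joint): how far the white pin has been pushed in, in m, straight down: 0 to 0.002 at the start, 0.010 when its head rests on the eyelet (hard stop). It moves against a steady drag of about 3.5 N, a little more if pushed fast, and stays where it is left; it can be drawn up by 6 mm (negative values).
- pin_black (a joint): how far the black pin has been pushed in, in m, straight down: 0 to 0.002 at the start, 0.010 when its head rests on the eyelet (hard stop). It moves against a steady drag of about 3.5 N, a little more if pushed fast, and stays where it is left; it can be drawn up by 6 mm (negative values).
- board: fixed cork cutting board, 340 x 460 x 16 mm, lying flat; origin at the centre of its underside on the table, y along its long side. Four brass eyelets, 28 mm across and 2 mm thick, sit on the pattern, one under each pin. The blue 2 mm hardboard shirt pattern is glued to its middle, its upper face 18 mm above the table.
- weight_mid (a point): centre, half-way up, of the steel pattern weight: 48 mm disc with a small knob, 34 mm tall, loose, standing in the middle of the pattern among the pins.
- spool_mid (a point): centre, half-way up, of the spool of pink thread: 34 mm across, 43 mm tall, loose, standing on the cork near one short edge of the board.
- tin_mid (a point): centre, half-way up, of the round pin tin with a red lid: 62 mm across, 26 mm tall, loose, on the cork near the other short edge.
- chalk_mid (a point): centre, half-way up, of the flat pink tailor's chalk: 45 x 45 x 9 mm, loose, on the cork along the board's far long edge.

How it is judged:
On the way, in this order (a step that is already met when the one before it is completed fails the run):
1. the red pin is pushed home (past 7 of its 10 mm) while the yellow and white ones still stand (value of joint pin_red above 0.007 m and value of joint each of pin_yellow, pin_white below 0.005 m), for 0.1 s.
2. then the yellow pin, while the white one still stands (value of joint each of pin_red, pin_yellow above 0.007 m and value of joint pin_white below 0.005 m), for 0.1 s.
3. then the white pin (value of joint each of pin_red, pin_yellow, pin_white above 0.007 m), for 0.1 s.
At the end, for the whole second after the job is handed in: The red, yellow and white pins are pushed in by more than 7 mm of their 10 mm, the black pin by less than 5 mm, and weight, spool, tin and chalk are within 15 mm of where they stood (all of step 3 and value of joint pin_black below 0.005 m and distance of each of weight_mid, spool_mid, tin_mid, chalk_mid from where it was at the start of the episode below 0.015 m); the robot touches nothing.
It fails at once if a pin is pressed or struck hard (over 25 N) (contact force between anything else and pin_red above 25 N or contact force between anything else and pin_yellow above 25 N or contact force between anything else and pin_white above 25 N or contact force between anything else and pin_black above 25 N).
It fails at once if a pin is pulled up (by more than 3 mm) (value of joint any of pin_red, pin_yellow, pin_white, pin_black below -0.003 m).
It fails at once if the black pin is pushed in (past 5 mm) (value of joint pin_black above 0.005 m).
It fails at once if the weight, spool, tin or chalk is shifted or lifted by more than 15 mm (distance of any of weight_mid, spool_mid, tin_mid, chalk_mid from where it was at the start of the episode above 0.015 m).
It also fails if it takes over 40 s, if anything falls off the work surface, if the arm or the gripper's body presses on something with over 40 N, if the wrist force passes 120 N, or if a joint passes its speed limit or range.

## Working session

There is one attempt and no reset: what is moved stays moved. The work goes in short steps, Python scripts to look and compute and a shell command to move; the robot and the scene stay as the last step left them, time stands still between calls to the robot, and variables do not carry over. Pictures are saved under pics/ and viewed, about 8 in all and at most 12, crops included, and the job is handed in when it is done.

```bash
mkdir -p pics
cat > h.py <<'E'
from rig import get_obs, imaging, robot
import numpy as np, cv2
from scipy.spatial.transform import Rotation as R
def ray_plane(cam,px,z,P=None):
    P=P or imaging.camera_params(cam); K=np.array(P["camera_matrix"],float)
    d=np.array([(px[0]-K[0,2])/K[0,0],(px[1]-K[1,2])/K[1,1]]); u=d.copy()
    for _ in range(20): u=d/(1+P["k1"]*(u@u))
    rot=np.array(P["rotation"],float)
    if rot.shape!=(3,3): rot=R.from_quat(rot).as_matrix()
    v=rot@np.array([u[0],u[1],1]); o=np.array(P["xyz"],float)
    return o+v*(z-o[2])/v[2]
def save(cam,name):
    im=imaging.camera(cam); cv2.imwrite("pics/"+name,im[...,::-1]); return im
E
python3 - <<'E'
from h import *
o=get_obs(); print(o["time"],o["position"],o["tool_rot"],o["ft_force"])
ims=[]
for c in ["top","scene"]:
    ims.append(imaging.camera(c)); P=imaging.camera_params(c); print(c,P["xyz"])
    for n in ["red","yellow","white","black"]:
        for r in imaging.tip_of(c,f"pin_{n}_top")[:2]:
            print(c,n,round(r["confidence"],2),np.round(r["pixel"],1),np.round(ray_plane(c,r["pixel"],.041,P),4))
    for n,z in [("weight_mid",.035),("spool_mid",.0375),("tin_mid",.029),("chalk_mid",.0205)]:
        for r in imaging.tip_of(c,n)[:1]: print(c,n,round(r["confidence"],2),np.round(r["pixel"],1),np.round(ray_plane(c,r["pixel"],z,P),3))
cv2.imwrite("pics/top.png",ims[0][...,::-1]); cv2.imwrite("pics/scene.png",ims[1][...,::-1])
print(R.from_quat(o["tool_rot"]).as_matrix().round(2))
E
```

```text
0.0 [0.25371589 0.57039371 0.22158689] [ 0.14628157  0.69194939 -0.14768154  0.69137393] [-0.64733354 -0.01545316 -0.64888224]
top [0.51047503 0.04769812 0.75407367]
top red 0.39 [354.  229.6] [ 0.528  -0.1625  0.041 ]
top yellow 0.51 [350.7 179.2] [ 0.626  -0.1601  0.041 ]
top white 0.6 [262.8 234.5] [0.5198 0.0129 0.041 ]
top black 0.59 [257.8 176.3] [0.6325 0.0214 0.041 ]
top black 0.21 [354.3 231. ] [ 0.5253 -0.163   0.041 ]
top weight_mid 0.65 [302.8 205.1] [ 0.576 -0.066  0.035]
top spool_mid 0.8 [210.1 188.4] [0.61  0.114 0.037]
top tin_mid 0.96 [403.1 226.3] [ 0.534 -0.263  0.029]
top chalk_mid 0.91 [277.7 147.5] [ 0.695 -0.02   0.02 ]
scene [ 0.98818967 -0.31314929  0.41777351]
scene red 0.51 [143.  230.6] [ 0.5218 -0.1582  0.041 ]
scene yellow 0.47 [171.2 263.1] [ 0.6182 -0.1599  0.041 ]
scene yellow 0.22 [266.  217.3] [0.6258 0.0205 0.041 ]
scene white 0.46 [226.9 190.1] [0.5127 0.0204 0.041 ]
scene black 0.46 [268.  215.1] [0.6234 0.0274 0.041 ]
scene spool_mid 0.7 [299.2 198.5] [0.619 0.11  0.037]
scene tin_mid 0.95 [ 90.4 275.4] [ 0.552 -0.258  0.029]
scene chalk_mid 0.58 [272.7 262.9] [ 0.699 -0.031  0.021]
[[-0.    0.41  0.91]
 [-0.    0.91 -0.41]
 [-1.   -0.   -0.  ]]
```

View pics/top.png

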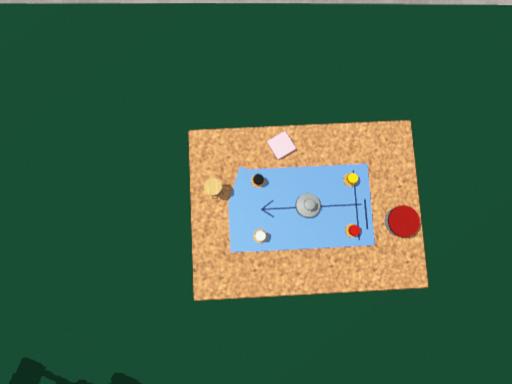

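The top picture shows black at (258,180), yellow (353,179), red (354,231), white (261,236) and the weight at (308,205). The networks agree with this to within a few pixels. Next I move toward red with the fingers shut.

```bash
python3 -m inch '[[0,[0,-43,42],[0,0,0]],[0,[0,-43,42],[0,0,0]],[0,[0,-43,42],[0,0,0]],[0,[0,-43,42],[0,0,0]],[0,[0,-43,42],[0,0,0]],[0,[0,-43,42],[0,0,0]],[0,[0,-43,42],[0,0,0]],[0,[0,-43,42],[0,0,0]],[0,[0,-43,42],[0,0,0]],[0,[0,-43,42],[0,0,0]],[0,[0,-43,42],[0,0,0]],[0,[0,0,0],[0,0,0]]]' 20
cat > look.py <<'E'
from h import *
import sys
o=get_obs(); P=imaging.camera_params("wrist"); im=save("wrist",sys.argv[1])
Rm=R.from_quat(o["tool_rot"]).as_matrix(); p=np.array(o["position"])
print(round(o["time"],2),p.round(4),np.array(o["ft_force"]).round(1),o["grip_width"],"q6",o["q"][5]); print(Rm.round(3))
for n in ["red","yellow","white","black"]:
    for r in imaging.tip_of("wrist",f"pin_{n}_top")[:2]:
        w=ray_plane("wrist",r["pixel"],.041,P)
        print(n,round(r["confidence"],2),np.round(r["pixel"],1),w.round(4),"tool mm",(1000*Rm.T@(w-p)).round(1))
E
python3 look.py w1.png
```

```text
time: 2.4
position: [0.4983, -0.0661, 0.225]
tool_rot: [0.149, 0.686, -0.143, 0.698]
ft_force: [-0.6, 0.4, -0.7]
grip_width: 0.0002
2.4 [ 0.4983 -0.0661  0.225 ] [-0.6  0.4 -0.7] 0.0001778341739815402 q6 -1.5214664419840238
[[ 0.018  0.404  0.915]
 [ 0.004  0.915 -0.404]
 [-1.     0.011  0.015]]
red 0.5 [196. 217.] [ 0.5233 -0.1592  0.041 ] tool mm [184.1 -77.   57.7]
white 0.65 [324.8 155.4] [0.5151 0.0227 0.041 ] tool mm [184.6  86.  -23.3]
black 0.74 [354.3 233.1] [0.6308 0.024  0.041 ] tool mm [186.7 133.9  82. ]
```

View pics/w1.png

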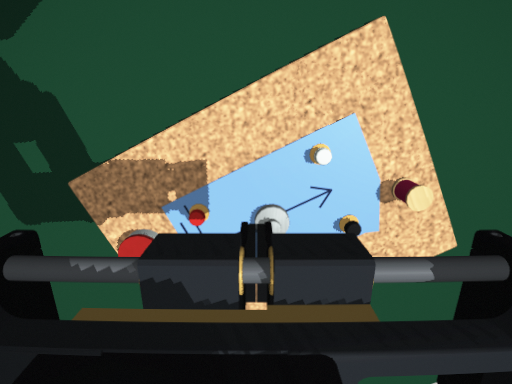

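The wrist view shows red at (196,217), white (322,155), black (352,228) and the weight (271,218). All agree with the top view. Next: above red, part way down.

```bash
python3 -m inch '[[0,[0,-38,29],[0,0.9,-0.6]],[0,[10,-38,29],[0,0,0]],[0,[50,0,0],[0,0,0]],[0,[30,0,0],[0,0,0]],[0,[0,0,0],[0,0,0]]]'
python3 look.py w2.png
```

```text
time: 3.28
position: [0.5187, -0.1467, 0.1338]
tool_rot: [0.139, 0.694, -0.138, 0.692]
ft_force: [-0.3, 0.7, 0.0]
grip_width: 0.0008
3.27 [ 0.5187 -0.1467  0.1338] [-0.3  0.7  0. ] 0.0007608164942811367 q6 -1.660457090668133
[[-0.002  0.384  0.923]
 [ 0.002  0.923 -0.384]
 [-1.     0.001 -0.003]]
red 0.6 [244.9 206.9] [ 0.5255 -0.1596  0.041 ] tool mm [92.8 -9.4 11.5]
white 0.6 [425.7 121.7] [0.5138 0.0202 0.041 ] tool mm [ 93.2 152.1 -68.4]
black 0.61 [454.3 230.7] [0.6293 0.0234 0.041 ] tool mm [ 92.9 199.4  37. ]
```

View pics/w2.png

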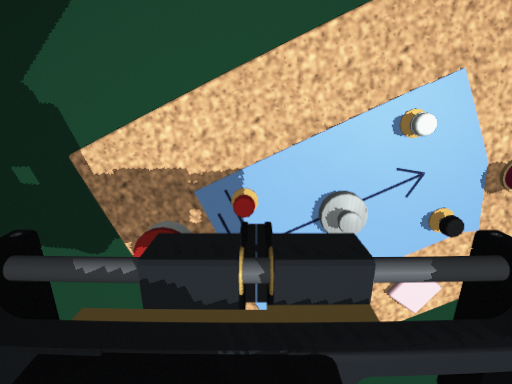

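Red is at (244,206), as reported. I centre on it and go down to about 0.055.

```bash
python3 -m inch '[[0,[20,-9.4,11.5],[0,0,0]],[0,[35,0,0],[0,0,0]],[0,[18,0,0],[0,0,0]],[0,[0,0,0],[0,0,0]]]'
```

```text
time: 4.03
position: [0.5335, -0.1638, 0.0687]
tool_rot: [0.137, 0.687, -0.14, 0.7]
ft_force: [0.2, -1.2, 1.3]
grip_width: 0.001
```

```bash
python3 look.py w3.png
cat > rel.py <<'E'
from h import *
import sys
o=get_obs(); Rm=R.from_quat(o["tool_rot"]).as_matrix(); p=np.array(o["position"]); w=np.array([float(a) for a in sys.argv[1:4]])
d=Rm.T@[0,0,-1.]
print("t",round(o["time"],2),"pos",p.round(4),"F",np.array(o["ft_force"]).round(1),"tool mm",(1000*Rm.T@(w-p)).round(1),"tilt fix deg",np.degrees(np.cross([1,0,0],d)).round(2))
E
python3 rel.py 0.5255 -0.1597 0.055
```

```text
4.03 [ 0.5335 -0.1638  0.0687] [ 0.2 -1.2  1.3] 0.0009539800280375539 q6 -1.6765758949009835
[[ 0.017  0.384  0.923]
 [-0.008  0.924 -0.383]
 [-1.    -0.001  0.019]]
red 0.71 [255.1 207.9] [ 0.5242 -0.1596  0.041 ] tool mm [ 27.5   0.3 -10.7]
white 0.82 [504.8  99.7] [0.5174 0.0202 0.041 ] tool mm [ 25.9 163.7 -85.9]
t 4.28 pos [ 0.5343 -0.1642  0.0699] F [-0.2  0.4  0.3] tool mm [ 14.7   0.8 -10.1] tilt fix deg [-0.    1.24  0.09]
```

View pics/w3.png

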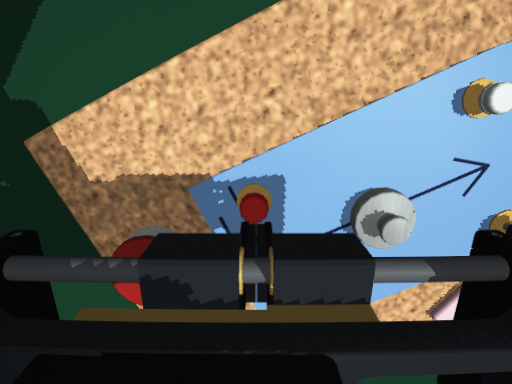

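The picture shows red at (254,207), just in front of the shut fingertips. The fingertips are about 10 mm too far along tool z. I correct that and the tilt.

```bash
python3 -m inch '[[0,[5,0.5,-10],[0,1.2,0]],[0,[8,0,0],[0,0,0]],[0,[0,0,0],[0,0,0]]]'; python3 rel.py 0.525 -0.1597 0.031
```

```text
time: 4.65
position: [0.525, -0.1597, 0.0571]
tool_rot: [0.138, 0.693, -0.139, 0.694]
ft_force: [0.4, 0.3, -0.2]
grip_width: 0.0005
t 4.65 pos [ 0.525  -0.1597  0.0571] F [ 0.4  0.3 -0.2] tool mm [26.1  0.1 -0.1] tilt fix deg [-0.    0.06  0.1 ]
```

Well aligned. Now a slow push in small steps.

```bash
python3 -m inch '[[0,[6,0,0],[0,0,0]],[0,[5,0,0],[0,0,0]],[0,[4,0,0],[0,0,0]],[0,[3,0,0],[0,0,0]],[0,[3,0,0],[0,0,0]]]'; python3 rel.py 0.525 -0.1597 0.030
```

```text
time: 5.28
position: [0.5253, -0.1599, 0.035]
tool_rot: [0.138, 0.693, -0.139, 0.694]
ft_force: [-0.6, -0.9, 4.3]
grip_width: 0.0005
t 5.28 pos [ 0.5253 -0.1599  0.035 ] F [-0.6 -0.9  4.3] tool mm [ 5.   0.1 -0.4] tilt fix deg [-0.    0.07  0.1 ]
```

```bash
python3 -m inch '[[0,[3,0,0],[0,0,0]],[0,[2.5,0,0],[0,0,0]],[0,[1,0,0],[0,0,0]]]'; python3 rel.py 0.525 -0.1597 0.029
```

```text
time: 5.65
position: [0.5253, -0.1599, 0.0291]
tool_rot: [0.137, 0.693, -0.139, 0.694]
ft_force: [-2.1, 1.4, 10.2]
grip_width: 0.0006
t 5.65 pos [ 0.5253 -0.1599  0.0291] F [-2.1  1.4 10.2] tool mm [ 0.1  0.1 -0.4] tilt fix deg [-0.    0.09  0.1 ]
```

10 N with the tip 3 mm below the home height means red is home. I lift and go above yellow.

```bash
python3 -m inch '[[0,[-20,0,0],[0,0,0]],[0,[-40,0,0],[0,0,0]],[0,[-15,19,45],[0,0,0]],[0,[0,19,44],[0,0,0]],[0,[0,0,0],[0,0,0]],[0,[0,0,0],[0,0,0]]]'; python3 look.py w4.png;python3 rel.py 0.622 -0.160 0.06
```

```text
time: 6.4
position: [0.6227, -0.1584, 0.1034]
tool_rot: [0.138, 0.694, -0.139, 0.693]
ft_force: [-0.1, 0.5, 0.3]
grip_width: 0.0002
6.4 [ 0.6227 -0.1584  0.1034] [-0.1  0.5  0.3] 0.00016403207957042798 q6 -1.597397478765079
[[-0.002  0.384  0.923]
 [-0.001  0.923 -0.384]
 [-1.    -0.002 -0.002]]
red 0.77 [203.6  95.5] [ 0.5264 -0.1603  0.041 ] tool mm [ 62.6 -38.6 -88. ]
yellow 0.9 [254.9 214.4] [ 0.6295 -0.1612  0.041 ] tool mm [62.4  0.1  7.5]
white 0.18 [333.3 107.9] [ 0.5725 -0.0726  0.041 ] tool mm [ 62.4  60.  -79.2]
black 0.74 [470.1 128.5] [0.6283 0.0244 0.041 ] tool mm [ 62.2 171.  -64.9]
t 6.65 pos [ 0.6227 -0.1589  0.104 ] F [-0.8  0.1  0.8] tool mm [44.  -1.2 -0.1] tilt fix deg [ 0.   -0.05  0.08]
```

View pics/w4.png

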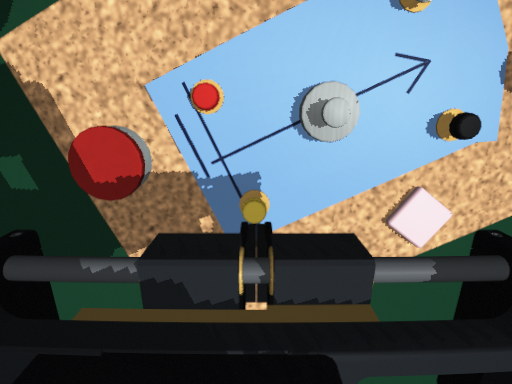

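Red sits on its eyelet (head centred in the ring) at (206,97). Yellow is at (254,211), almost under the tips and about 6 mm further in tool z.

```bash
python3 -m inch '[[0,[20,0.3,5.7],[0,0,0]],[0,[16,0,0],[0,0,0]],[0,[10,0,0],[0,0,0]],[0,[0,0,0],[0,0,0]]]'; python3 rel.py 0.6275 -0.161 0.055;  python3 look.py w5.png
```

```text
time: 7.15
position: [0.6264, -0.1608, 0.0532]
tool_rot: [0.139, 0.695, -0.139, 0.692]
ft_force: [-0.4, -1.0, -0.2]
grip_width: 0.0006
t 7.15 pos [ 0.6264 -0.1608  0.0532] F [-0.4 -1.  -0.2] tool mm [-1.8  0.2  1.1] tilt fix deg [ 0.   -0.26  0.08]
7.15 [ 0.6264 -0.1608  0.0532] [-0.4 -1.  -0.2] 0.0006181171693881537 q6 -1.5965143284982968
[[-0.005  0.386  0.923]
 [ 0.     0.923 -0.386]
 [-1.    -0.001 -0.004]]
red 0.89 [191.3  82.9] [ 0.5265 -0.1589  0.041 ] tool mm [ 12.7 -36.8 -92.9]
yellow 0.71 [252.1 234. ] [ 0.628  -0.1633  0.041 ] tool mm [12.2 -1.7  2.5]
yellow 0.3 [352.5 102.4] [ 0.5729 -0.0756  0.041 ] tool mm [ 12.5  58.  -82.2]
```

View pics/w5.png

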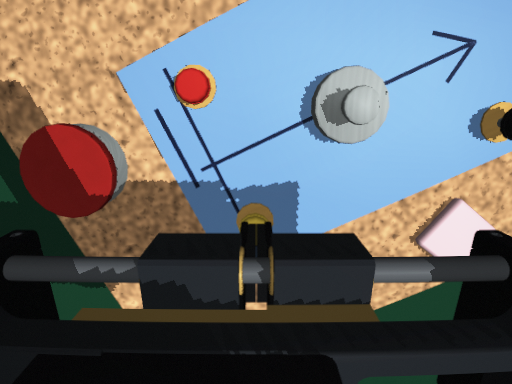

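Yellow is now mostly hidden behind the fingertips at (255,218) and centred in column, so the fingers are above it. I push slowly.

```bash
python3 -m inch '[[0,[5,-0.5,1],[0,0,0]],[0,[4,0,0],[0,0,0]],[0,[4,0,0],[0,0,0]],[0,[3,0,0],[0,0,0]],[0,[3,0,0],[0,0,0]]]'; python3 rel.py 0.6275 -0.161 0.029
```

```text
time: 8.02
position: [0.6297, -0.1627, 0.0375]
tool_rot: [0.138, 0.692, -0.14, 0.694]
ft_force: [-0.8, -0.1, 3.3]
grip_width: -0.0
t 8.03 pos [ 0.6297 -0.1627  0.0375] F [-0.8 -0.1  3.3] tool mm [ 8.5  0.8 -2.7] tilt fix deg [-0.    0.16  0.09]
```

```bash
python3 -m inch '[[0,[3,0,-1],[0,0,0]],[0,[3,0,0],[0,0,0]],[0,[2.5,0,0],[0,0,0]],[0,[0.5,0,0],[0,0,0]]]'; python3 rel.py 0.6275 -0.161 0.029
```

```text
time: 8.52
position: [0.6297, -0.1627, 0.0297]
tool_rot: [0.138, 0.692, -0.14, 0.695]
ft_force: [-1.7, 0.2, 8.6]
grip_width: 0.0003
t 8.53 pos [ 0.6297 -0.1627  0.0297] F [-1.7  0.2  8.6] tool mm [ 0.7  0.7 -2.7] tilt fix deg [-0.    0.31  0.1 ]
```

8.6 N at 0.0297: yellow is home. I lift and cross to white.

```bash
python3 -m inch '[[0,[-20,0,0],[0,0,0]],[0,[-40,0,0],[0,0.3,0]],[0,[-15,31.5,-44],[0,0,0]],[0,[0,31.5,-44],[0,0,0]],[0,[0,31.5,-44],[0,0,0]],[0,[0,31.5,-44],[0,0,0]],[0,[0,0,0],[0,0,0]],[0,[0,0,0],[0,0,0]]]'; python3 look.py w6.png;python3 rel.py 0.516 0.021 0.06
```

```text
time: 9.52
position: [0.5146, 0.0251, 0.1103]
tool_rot: [0.139, 0.691, -0.14, 0.695]
ft_force: [-0.2, -0.1, 0.5]
grip_width: 0.0005
9.53 [0.5146 0.0251 0.1103] [-0.2 -0.1  0.5] 0.000486300147952816 q6 -1.3382039890018245
[[ 0.006  0.387  0.922]
 [-0.003  0.922 -0.387]
 [-1.    -0.001  0.007]]
red 0.42 [ 89.6 276. ] [ 0.5218 -0.1484  0.041 ] tool mm [  69.9 -157.1   73.4]
white 0.56 [252.2 205. ] [0.5156 0.0223 0.041 ] tool mm [69.3 -2.2  1.5]
t 9.78 pos [0.5144 0.0243 0.1096] F [-0.6 -0.2 -0.6] tool mm [49.6 -2.3  2.5] tilt fix deg [-0.    0.29  0.04]
```

View pics/w6.png

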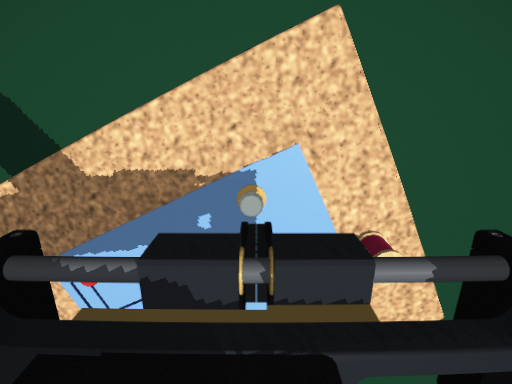

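White is at (251,206), matching the network. I correct by 2 mm and go down.

```bash
python3 -m inch '[[0,[20,-2.2,1.5],[0,0.3,0]],[0,[20,0,0],[0,0,0]],[0,[12,0,0],[0,0,0]],[0,[0,0,0],[0,0,0]]]'; python3 rel.py 0.516 0.0222 0.03
```

```text
time: 10.28
position: [0.5179, 0.0184, 0.0562]
tool_rot: [0.142, 0.692, -0.142, 0.694]
ft_force: [-0.5, 0.2, 0.3]
grip_width: 0.0003
t 10.28 pos [0.5179 0.0184 0.0562] F [-0.5  0.2  0.3] tool mm [26.2  2.8 -3.3] tilt fix deg [-0.    0.16  0.01]
```

```bash
python3 -m inch '[[0,[3,2.8,-3.3],[0,0,0]],[0,[4,0,0],[0,0,0]],[0,[4,0,0],[0,0,0]],[0,[4,0,0],[0,0,0]],[0,[3,0,0],[0,0,0]],[0,[3,0,0],[0,0,0]]]'; python3 rel.py 0.516 0.0222 0.029
```

```text
time: 11.02
position: [0.5172, 0.0223, 0.0359]
tool_rot: [0.142, 0.691, -0.142, 0.695]
ft_force: [0.1, 0.2, 2.8]
grip_width: 0.0006
t 11.03 pos [0.5172 0.0223 0.0359] F [0.1 0.2 2.8] tool mm [ 6.9 -0.6 -1.1] tilt fix deg [ 0.    0.36 -0.03]
```

```bash
python3 -m inch '[[0,[3,0,0],[0,0,0]],[0,[3,0,0],[0,0,0]],[0,[1,0,0],[0,0,0]]]'; python3 rel.py 0.516 0.0222 0.029
```

```text
time: 11.4
position: [0.5173, 0.0224, 0.0292]
tool_rot: [0.142, 0.69, -0.142, 0.695]
ft_force: [-2.0, 0.6, 8.0]
grip_width: 0.0006
t 11.4 pos [0.5173 0.0224 0.0292] F [-2.   0.6  8. ] tool mm [ 0.2 -0.6 -1.1] tilt fix deg [ 0.    0.37 -0.04]
```

White is home too. I lift and retreat toward the robot, clear of the spool, then check from a distance.

```bash
python3 -m inch '[[0,[-20,0,0],[0,0,0]],[0,[-50,0,0],[0,0,0]],[0,[-50,0,0],[0,0,0]],[0,[-40,0,0],[0,0,0]],[0,[0,0,-45],[0,0,0]],[0,[0,0,-45],[0,0,0]],[0,[0,0,0],[0,0,0]]]'
python3 - <<'E'
from h import *
im=save("wrist","w7.png"); s=save("scene","s2.png"); imaging.camera("top")
c=cv2.resize(s[150:310,60:340],(784,448),interpolation=cv2.INTER_CUBIC); cv2.imwrite("pics/s2c.png",c[...,::-1])
for n,z in [("spool_mid",.0375),("tin_mid",.029),("chalk_mid",.0205),("weight_mid",.035)]:
  for cam in ["top","scene"]:
    for r in imaging.tip_of(cam,n)[:1]: print(cam,n,round(r["confidence"],2),ray_plane(cam,r["pixel"],z).round(3))
E
```

```text
time: 12.28
position: [0.4335, 0.0582, 0.1912]
tool_rot: [0.142, 0.689, -0.142, 0.696]
ft_force: [0.1, -0.5, 0.2]
grip_width: 0.0005
top spool_mid 0.87 [0.61  0.108 0.037]
scene spool_mid 0.76 [0.606 0.121 0.037]
top tin_mid 0.95 [ 0.547 -0.263  0.029]
scene tin_mid 0.6 [ 0.553 -0.257  0.029]
top chalk_mid 0.93 [ 0.699 -0.024  0.02 ]
scene chalk_mid 0.72 [ 0.702 -0.022  0.021]
top weight_mid 0.96 [ 0.581 -0.075  0.035]
scene weight_mid 0.67 [ 0.581 -0.081  0.035]
```

View pics/s2c.png

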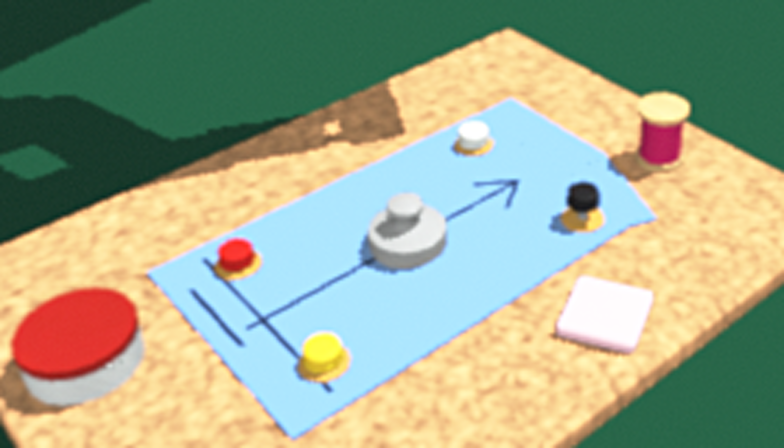

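The scene crop shows red (236,253), yellow (323,352) and white (473,135) resting on their eyelets. Black (583,200) is still standing, with its gap visible. The loose things are where they were.

```bash
python3 -c "
from h import *
robot.hand_in()"
```

```text
the job is handed in; nothing more can be done
```

I pushed the red, yellow and white pins home in that order with the shut fingertips, backed the arm off, and handed the job in at about 12.5 s. No verdict was reported.

- **Pins:** At the end of each push the wrist force read 10.2 N (red), 8.6 N (yellow) and 8.0 N (white), with the tip at about 29–30 mm. That is 2–3 mm below the 32 mm home height, so the cap was pressed against the hard stop. The force readings were all well under the 25 N limit.
- **Final picture:** All three heads rest on their eyelets. The black pin still stands with its gap visible.
- **Loose items:** In the final picture the weight, spool, tin and chalk stand where they did in the first one. The network positions before and after differ by up to about 17 mm (the spool in the scene view, tin 13 mm in the top view). The two cameras disagreed by as much for things nothing had touched, and I felt no contact, so I take this as detector noise.
- **Position errors:** The fingertips were about 3 mm off centre on yellow, still well on the head. The first descent to red drifted about 9 mm; I corrected it before touching the pin.

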